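# Fetch the innermost glass from a hanging stemware rack

### The arm

A 6-joint arm with a two-finger parallel gripper is mounted at the origin on the work surface; the furniture and walls round the work are solid. World frame = base frame: x ahead of the robot, y to its left, z up, the work surface at z = 0. Lengths are in m, angles in rad, forces in N, time in s.
With the tool pointing down it reaches from about 0.375 to 0.925 m from the base axis. Payload 5.7 kg.
Tool frame: the origin (TCP) lies midway between the tips of the shut fingers; the grasp point (between the pads) lies robot.hold_point_z behind it (robot.hold_point_z is the distance from the TCP to the grasp point, in m); z points along the fingers, y is the direction in which the jaws open and shut (so a half turn about z gives the same grasp; the last joint's range is limited). The gripper opens to 88 mm and grips with 3 to 60 N. Pads are 20 mm wide; open, the fingers measure 115 mm over their backs; the gripper's body (75 mm by 178 mm) begins 61 mm behind the grasp point.
Start: joints at [1.091, 0.359, 1.51, -0, 1.272, -0.115], TCP at [0.214, 0.56, 0.223] pointing down, gripper open.
Joint ranges: [-2.97, 2.97], [-1.01, 2.36], [0.21, 2.38], [-0.96, 4.11], [0.2, 2.71], [-2.98, 2.98]. Speed limits (rad/s): [2.39, 2.39, 3.14, 3.14, 3.14, 3.14].

### API

Orientations are given as [roll, pitch, yaw] about the fixed x, y, z axes, in that order (R = Rz(yaw) Ry(pitch) Rx(roll)).
In Python, from cell import robot, cams, workorder gives the robot as it stands.
- The arm moves only by the tool play_rows, never from a script. Its argument "motion" is a list of rows, each a list of 2 entries, a list of its own where there are three numbers: the shift along the tool's x, y, z in mm, then the turn, a rotation vector about the tool's x, y, z in degrees. In form: [[[dx, dy, dz], [rx, ry, rz]], ...]. A call has 1 to 12 rows; each row shifts and turns the commanded pose from where the row before left it, along the tool's axes as they then stand; what a row does not reach is not made up. A row lasts 1/10 s, in which the tool goes at most 50 mm and 8.59 degrees, less where a joint would pass 70% of its speed; a pose out of reach is approached as far as the arm can. A call with a gripper value outside its range is refused whole. "jaw" is the finger opening in mm, from 0 to 87.8, set as the call begins (left out, the last holds). The fingers move at their own pace and stop on an object; "newtons" is the grip in N (left out, the last holds). Time passes only in rows, so rows that do not move let the fingers close. It gives the time, the measured TCP pose, the force and the opening at its end, in the units of the state.
- robot.get_obs(): the state, without advancing time (a new reading comes with each control period).
- cams.camera(name): name is "scene" or "top" or "wrist"; returns (picture, depth): 420x560x3 uint8, blue, green, red; 420x560 float32, m along the optical axis (not along the pixel's ray), 0 where there is no reading.
- cams.camera_params(name): a dict with "intrinsics" (3x3 intrinsics, pixels), "rvec" (rotation vector, rad) and "tvec" (3), from world to camera coordinates, as OpenCV has them; the wrist camera has in their place "T_tool_cam" (4x4, takes a point from camera to tool coordinates, whose origin is the TCP and whose axes are the flange's). Camera axes: x right, y down, z forward; pixel columns grow to the right and rows downward; lengths in m; the calibration is good to about 2 mm. A picture is of the moment at which its call begins: read the wrist's pose just before it. camera_params takes no time and is no camera call.
- workorder.close_job(): hands the job in, once; it reports no verdict.
The state is a dict: "time_s": time; "joint_pos": joint angles; "joint_velocities": joint speeds; "effort": joint torques, N m; "tool_pos": TCP position; "eef_rot": TCP orientation; "ft_force": force on the tool from outside, world axes, zero at the start; "wrist_torque": the same for the moment, N m; "grip_width": finger opening in m.
Only numpy, scipy, OpenCV 4.12 (cv2) and the standard library are available. Lean on these libraries where they do the work, as an engineer would, in place of code of your own. Each camera call takes 0.05 s, during which the arm holds its last target. There are 200 camera calls.

### The job

A guest wants port: fetch the small port glass, which hangs innermost on the stemware rack, and stand it mouth down, fully on the round serving tray. The glasses come off only over the open front end of the rods, so first take off the flute and the tasting glass that hang in front of it and stand both mouth down, fully on the black rubber mat; once the port glass is on the tray, hang these two back upside down where each of them hung, in their old order, with the port glass's place at the back left empty. Drop or tip no glass, and leave the glass on the other pair of rods, the wine bottles and the corkscrew where they are.

Things in the scene. Friction and masses are not known exactly. Their poses are not given: they have to be found in the camera images.
- rack: Fixed dark wooden stemware rack. Origin: table level, between its two lanes; x from open front to back board, z up. Base 16 mm thick, x -120..142, y +-112; back board x 120..140, 214 high. Lanes along x at y = -55 and +55: two 7 mm steel rods each, axes 18.5 either side of the lane's middle (30 mm gap), tops at z 200, straight to x -95, splayed to 25 either side at the free ends, x -118.
- lane_front (a point): Midway between the free rod ends of the working lane (rack x -118, y -55, z 200 mm), which holds three glasses at about rack x -74, 0, +72. Foot above and bowl below, a glass slides out freely over the ends with its foot 5 to 25 mm above the rods; its bowl is wider than the gap, so raise or lower it only with its axis 40 mm or more in front of the ends.
- port_glass: Clear port glass, 130 mm tall, 0.1 kg, hung upside down innermost in the working lane. Origin: centre of its foot's flat underside, which faces UP all through; own z points down to the mouth. Foot 56 wide, edge 6 thick: grip it from above across the lane, with the fingertips. Origin is 206 above the table when hung. Stem 13 thick to 50 below origin, bowl 57 wide at 50 to 130 below.
- flute: Clear narrow flute, 170 mm tall, 0.11 kg, hung upside down in the working lane, front or middle place. Origin and axes as the port glass (centre of the upturned foot, z down to the mouth), 206 above the table when hung. Foot 60 wide, edge 6 thick; stem 13 thick to 58 below origin, bowl 49 wide at 58 to 170 below, mouth 44 wide.
- tasting_glass: Clear egg-shaped tasting glass, 155 mm tall, 0.125 kg, hung upside down in the working lane, in the front or middle place, whichever the flute has not. Origin and axes as the port glass, about 206 above the table when hung. Foot 64 wide, edge 6 thick; stem 16 thick to 58 below origin, bowl 65 wide at 59 to 155 below, mouth about 50 wide.
- bar_mat: Black rubber bar mat with nubs, fixed, 240 x 124 mm, 5 mm thick; left or right of the rack. Origin: centre of its underside; own x along its long side. Holds two glasses side by side, one about 55 mm either side of its centre along x.
- tray: Round steel serving tray with dark wooden inlay, fixed, 148 mm across; flat inside 134 mm across, 4 mm above the table, rim 10 mm high; on the other side of the rack from the mat. Origin: centre of its underside.
- spare_glass: Bystander: a second tasting glass (like the other) hanging alone in the other lane of the rack (rack y = +55 mm), anywhere along it. Origin and axes as for the port glass. Leave it.
- wine_bottle: Bystander: loose dark wine bottle with white cap, 74 mm wide, 321 mm tall, the left-hand one of the two standing behind on the left (the other is fixed). Origin: centre of its underside. Leave it.
- corkscrew: Bystander: loose steel winged corkscrew standing on its bell, 39 x 84 x 138 mm, behind on the right. Origin: centre of its underside. Leave it.

How it is judged:
By the outcome, as a careful person would: the job done as asked, in the order asked, and still so for the second after the job is handed in, with the robot touching nothing.
It also fails if it takes over 125 s, if anything falls off the work surface, if the arm or the gripper's body presses on something with over 40 N, if the wrist force passes 120 N, or if a joint passes its speed limit or range.

## Working session

There is one attempt and no reset: what is moved stays moved. The work goes in short steps, Python scripts to look and compute and a tool call to move; the robot and the scene stay as the last step left them, time stands still between calls to the robot, and variables do not carry over. Pictures are saved under pics/ and viewed, about 12 in all and at most 16, crops included, and the job is handed in when it is done.

Besides the shell and the picture viewer there is one more tool, called after "Call:" as name([rows], argument=value, ...), one row to a line, values as JSON. play_rows: Moves the arm, as the interface text tells. Its arguments: {"type":"object","properties":{"motion":{"type":"array"},"jaw":{"type":"number"},"newtons":{"type":"number"}},"required":["motion"]}

```bash
ls; mkdir -p pics; python3 - <<'E'
from cell import robot, cams, workorder
import cv2,numpy as np
o=robot.get_obs(); print(o); print(robot.hold_point_z)
for n in("scene","top"):
    p,d=cams.camera(n); cv2.imwrite(f"pics/{n}0.png",p); np.savez(f"pics/{n}0.npz",p=p,d=d)
for n in("scene","top","wrist"): print(n,cams.camera_params(n))
E
```

```text
pics
{'time_s': 0.0, 'joint_pos': array([ 1.09090521e+00,  3.59462412e-01,  1.51138899e+00,  2.15291996e-06,
        1.27254177e+00, -1.15106704e-01]), 'joint_velocities': array([ 1.42045752e-03,  1.06419440e-03,  6.74244873e-04, -3.69593150e-04,
        6.60236950e-04,  4.40721324e-05]), 'effort': array([-1.99139722e-03, -5.15356207e+01, -2.70724028e+01,  6.72946684e-02,
        3.48009251e-02, -9.53252197e-05]), 'tool_pos': array([0.21374197, 0.55990755, 0.22185151]), 'eef_rot': array([-3.13980428e+00, -2.08837569e-04,  2.77680741e+00]), 'ft_force': array([ 0.16706503,  0.1388506 , -0.07166845]), 'wrist_torque': array([-0.00584408,  0.00229615,  0.01433949]), 'grip_width': 0.08748465316083111}
0.0187
scene {'intrinsics': array([[382.9004472 ,   0.        , 276.61176245],
       [  0.        , 382.9004472 , 213.18797476],
       [  0.        ,   0.        ,   1.        ]]), 'rvec': array([ 1.93874716, -0.70310483,  0.43265891]), 'tvec': array([-0.46359403,  0.29084544,  0.758362  ])}
top {'intrinsics': array([[385.14387715,   0.        , 280.03188338],
       [  0.        , 385.14387715, 212.95941789],
       [  0.        ,   0.        ,   1.        ]]), 'rvec': array([ 2.02216726, -2.21096972,  0.22198778]), 'tvec': array([0.05314101, 0.6362851 , 1.06844735])}
wrist {'intrinsics': array([[351.85493499,   0.        , 281.19690474],
       [  0.        , 351.85493499, 208.72912863],
       [  0.        ,   0.        ,   1.        ]]), 'T_tool_cam': array([[ 1.85482560e-04, -9.66679226e-01, -2.55990701e-01,
         6.98183883e-02],
       [ 9.99999980e-01,  1.59888163e-04,  1.20793412e-04,
         8.55364257e-04],
       [-7.58385986e-05, -2.55990718e-01,  9.66679237e-01,
        -1.62157590e-01],
       [ 0.00000000e+00,  0.00000000e+00,  0.00000000e+00,
         1.00000000e+00]])}
```

View pics/scene0.png

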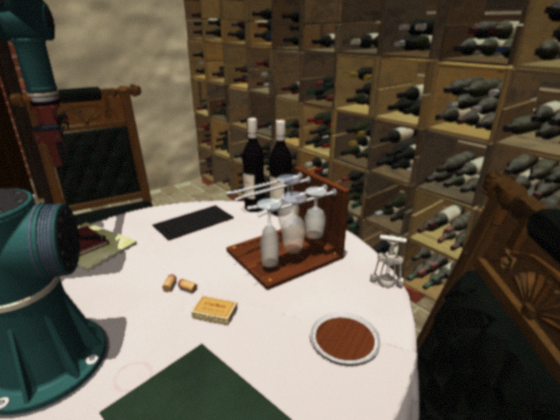

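View pics/top0.png

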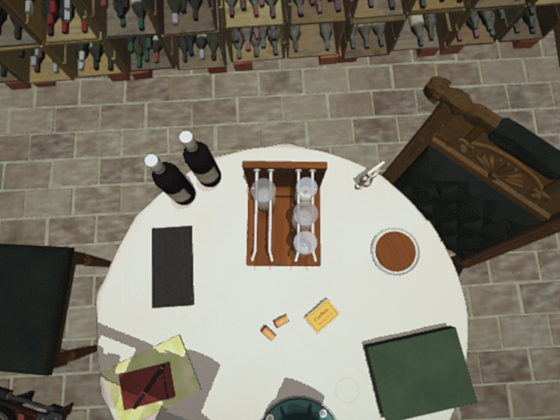

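The flute is at the front of the right-hand lane, with the tasting glass in the middle and the port glass at the back. The mat is at top-view (172,266), the tray at (395,251) and the rack at (285,215). Next I'll measure these.

```bash
cat > h.py <<'E'
import cv2,numpy as np
from scipy.spatial.transform import Rotation as Ro
from cell import robot,cams,workorder
def pose(n,o=None):
    P=cams.camera_params(n);K=P['intrinsics']
    if n=='wrist':
        T=np.eye(4);T[:3,:3]=Ro.from_euler('xyz',o['eef_rot']).as_matrix();T[:3,3]=o['tool_pos'];T=T@P['T_tool_cam']
        return K,T[:3,:3],T[:3,3]
    R=cv2.Rodrigues(P['rvec'])[0];return K,R.T,-R.T@P['tvec']
def cloud(n,d,o=None):
    K,R,c=pose(n,o);v,u=np.indices(d.shape)
    r=np.stack([(u-K[0,2])/K[0,0],(v-K[1,2])/K[1,1],np.ones(d.shape)],-1)
    return (r*d[...,None])@R.T+c
def ray(n,uv,z,o=None):
    K,R,c=pose(n,o);uv=np.atleast_2d(np.array(uv,float))
    r=np.c_[(uv-K[:2,2])/K[0,0],np.ones(len(uv))]@R.T
    return c+r*((z-c[2])/r[:,2])[:,None]
def proj(n,X,o=None):
    K,R,c=pose(n,o);p=(np.atleast_2d(X)-c)@R@K.T;return p[:,:2]/p[:,2:]
E
python3 - <<'E'
from h import *
f=np.load('pics/top0.npz');p,d=f['p'],f['d'];X=cloud('top',d)
hsv=cv2.cvtColor(p,cv2.COLOR_BGR2HSV)
def big(m,box):
    k=np.zeros(m.shape,np.uint8);a,b,c,e=box;k[b:e,a:c]=m[b:e,a:c].astype(np.uint8)
    cs,_=cv2.findContours(k,0,1);return max(cs,key=cv2.contourArea)
mat=big(hsv[...,2]<90,(140,215,205,320))
r=cv2.minAreaRect(ray('top',mat[:,0],.005)[:,:2].astype(np.float32));print('mat',r)
br=(hsv[...,1]>90)
t=big(br,(360,215,430,290));w=ray('top',t[:,0],.004)[:,:2].astype(np.float32);print('tray inlay',cv2.minEnclosingCircle(w),cv2.fitEllipse(w))
base=big(br,(235,150,335,280));q=base[:,0];
print('rect px',cv2.minAreaRect(base))
Z=X[...,2]
sub=X[150:280,235:335].reshape(-1,3);
bd=sub[abs(sub[:,2]-.214)<.006]; print('board',len(bd),cv2.minAreaRect(bd[:,:2].astype(np.float32)), np.percentile(bd,[2,50,98],axis=0))
# front base edge (bottom row of mask)
low=[(u,q[q[:,0]==u][:,1].max()) for u in range(250,320)]
w=ray('top',low,.016);print('base front x,y fit',np.polyfit(w[:,1],w[:,0],1),np.round(w[::10],4).tolist())
for v in (195,215,235,255):
    row=np.where(br[v,235:335])[0]+235;print(v,ray('top',[(row.min()-.5,v),(row.max()+.5,v)],.016)[:,:2].round(4).tolist())
cv2.imwrite('pics/rack_top.png',cv2.resize(p[150:280,235:335],None,fx=6,fy=6,interpolation=2)[:,:])
cv2.imwrite('pics/rack_top.png',cv2.resize(p[155:275,235:335],None,fx=5,fy=5,interpolation=2))
E
```

```text
mat ((0.5186688303947449, 0.33359894156455994), (0.12164869159460068, 0.2369394749403), 88.71197509765625)
tray inlay ((0.502703070640564, -0.3427261412143707), 0.06027285009622574) ((0.5026942491531372, -0.3424488306045532), (0.1166791245341301, 0.11721843481063843), 129.728271484375)
rect px ((284.5, 213.5), (103.0, 83.0), 90.0)
board 1078 ((0.627427875995636, -0.01412106305360794), (0.22052820026874542, 0.24166055023670197), 83.93678283691406) [[ 0.51577519 -0.12905475  0.20804655]
 [ 0.72674539 -0.04483432  0.21203418]
 [ 0.75184233  0.07770702  0.21794123]]
base front x,y fit [0.11038013 0.49081285] [[0.5013, 0.0987, 0.016], [0.4986, 0.069, 0.016], [0.4959, 0.0392, 0.016], [0.4903, 0.0097, 0.016], [0.4877, -0.0201, 0.016], [0.485, -0.0498, 0.016], [0.4823, -0.0796, 0.016]]
195 [[0.7137, 0.0878], [0.6943, -0.1283]]
215 [[0.6509, 0.0954], [0.6312, -0.1245]]
235 [[0.5892, 0.0999], [0.5697, -0.1177]]
255 [[0.529, 0.1072], [0.5095, -0.1111]]
```

View pics/rack_top.png

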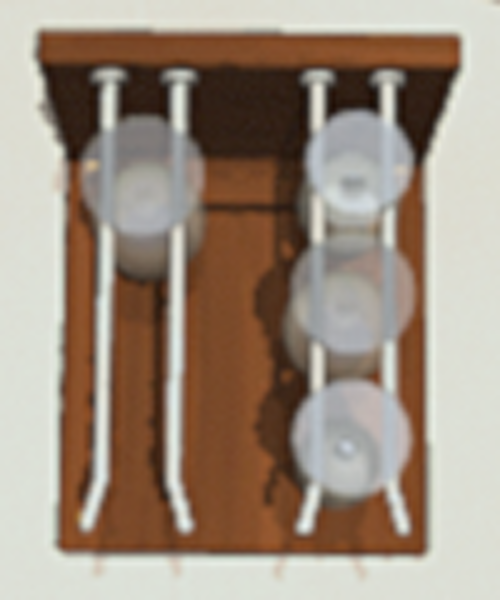

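The crop shows foot centres at top-view pixels of about (305.4,242.6) flute, (305.6,213.8) tasting and (306.8,187.6) port. The working-lane rod ends are at about (295.6,260.3) and (315.8,260.6).

```bash
python3 - <<'E'
from h import *
px=lambda l:[(235+a/5-.4,155+b/5-.4) for a,b in l]
print('feet',ray('top',px([(352,438),(353,294),(359,163),(142,177)]),.206).round(4).tolist())
print('ends',ray('top',px([(304,526),(405,528),(87,526),(185,527)]),.1965).round(4).tolist())
print('board top',ray('top',px([(40,35),(460,35),(42,68),(460,68)]),.214).round(4).tolist())
print('rod line',ray('top',px([(390,90),(390,470),(318,90),(318,480)]),.1965).round(4).tolist())
E
```

```text
feet [[0.5289, -0.0575, 0.206], [0.6027, -0.0656, 0.206], [0.6717, -0.0758, 0.206], [0.6742, 0.0373, 0.206]]
ends [[0.4877, -0.0295, 0.1965], [0.4822, -0.0802, 0.1965], [0.4975, 0.0798, 0.1965], [0.4926, 0.0305, 0.1965]]
board top [[0.7534, 0.0841, 0.214], [0.7337, -0.1347, 0.214], [0.7353, 0.0843, 0.214], [0.7158, -0.1327, 0.214]]
rod line [[0.7125, -0.0971, 0.1965], [0.5121, -0.0758, 0.1965], [0.7159, -0.0591, 0.1965], [0.5103, -0.0388, 0.1965]]
```

Call:
play_rows([
  [[0, 0, -44], [0, 0, -7.5]],
  [[0, 0, -44], [0, 0, -7.4]],
  [[-25, -39, 0], [0, 0, 0]],
  [[-25, -39, 0], [0, 0, 0]],
  [[-25, -39, 0], [0, 0, 0]],
  [[-25, -39, 0], [0, 0, 0]],
  [[-25, -39, 0], [0, 0, 0]],
  [[-25, -39, 0], [0, 0, 0]],
  [[-25, -39, 0], [0, 0, 0]],
  [[-25, -39, 0], [0, 0, 0]],
  [[-25, -39, 0], [0, 0, 0]],
  [[-25, -39, 0], [0, 0, 0]],
], jaw=87.8, newtons=25)

```text
time_s: 1.3
tool_pos: [0.4221, 0.1447, 0.3105]
eef_rot: [-3.142, -0.0, 3.037]
ft_force: [0.1, 0.6, 0.5]
grip_width: 0.0881
```

Call:
play_rows([
  [[-25, -39, 0], [0, 0, 0]],
  [[-25, -39, 0], [0, 0, 0]],
  [[-25, -39, 0], [0, 0, 0]],
  [[-25, -39, 0], [0, 0, 0]],
  [[-25, -36, 0], [0, 0, 0]],
  [[0, 0, 0], [0, 0, 0]],
])

```text
time_s: 1.9
tool_pos: [0.5284, -0.0621, 0.31]
eef_rot: [-3.14, 0.001, 3.032]
ft_force: [0.1, 0.8, -0.2]
grip_width: 0.0877
```

```bash
python3 - <<'E'
from h import *
o=robot.get_obs();print(o['time_s'],o['tool_pos'],o['eef_rot'])
p,d=cams.camera('wrist');cv2.imwrite('pics/w1.png',p);np.savez('pics/w1.npz',p=p,d=d,o=o)
E
```

```text
1.9 [ 0.52837751 -0.06214163  0.31002112] [-3.13961561e+00  8.10888761e-04  3.03240919e+00]
```

View pics/w1.png

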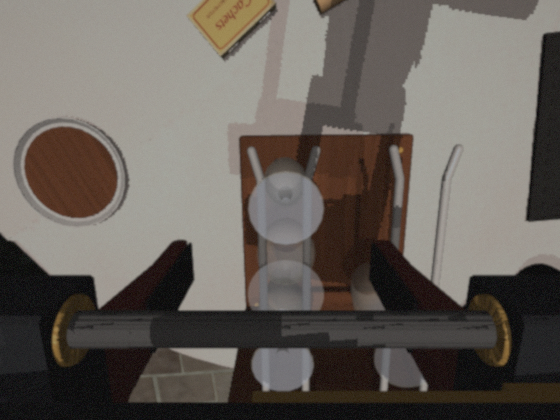

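The wrist view shows the flute foot at about (286,208) and the tasting foot at (285,294). The working rod ends are at (252,150) and (316,150).

```bash
python3 - <<'E'
from h import *
f=np.load('pics/w1.npz',allow_pickle=True);o=f['o'].item();p=f['p'];yaw=o['eef_rot'][2]
g=cv2.GaussianBlur(cv2.cvtColor(p,cv2.COLOR_BGR2GRAY),(3,3),0)
print('hough',cv2.HoughCircles(g[150:340,230:340],3,1.5,50,param1=80,param2=18,minRadius=30,maxRadius=45))
print('feet',ray('wrist',[(286,208),(249,208),(323,208),(285,294)],.206,o).round(4).tolist())
E=ray('wrist',[(252,150),(317,150),(396,149),(459,148)],.1965,o);print('ends',E.round(4).tolist())
d=(E[3]+E[2]-E[1]-E[0]);print('yaw rack',np.degrees(np.arctan2(-d[0],d[1])),'tool yaw-180',np.degrees(yaw)-180, 'spacing',np.linalg.norm(d)/2)
R=ray('wrist',[(240,136),(412,135)],.016,o);print('base front',R.round(4).tolist())
E
```

```text
hough [[[ 56.25  57.75  37.5 ]
  [ 54.75 146.25  37.5 ]]]
feet [[0.5292, -0.0578, 0.206], [0.5261, -0.0866, 0.206], [0.5324, -0.029, 0.206], [0.6031, -0.0664, 0.206]]
ends [[0.4826, -0.0793, 0.1965], [0.4881, -0.0291, 0.1965], [0.494, 0.0318, 0.1965], [0.4985, 0.0803, 0.1965]]
yaw rack -5.639668786367763 tool yaw-180 -6.255751754458686 spacing 0.11076892422288152
base front [[0.4788, -0.1091, 0.016], [0.5013, 0.1082, 0.016]]
```

Call:
play_rows([
  [[0, 4, 30], [0, 0, -0.4]],
  [[0, 0, 35], [0, 0, 0]],
  [[0, 0, 35], [0, 0, 0]],
  [[0, 0, 19], [0, 0, 0]],
  [[0, 0, 0], [0, 0, 0]],
  [[0, 0, 0], [0, 0, 0]],
])

```text
time_s: 2.55
tool_pos: [0.5262, -0.0526, 0.192]
eef_rot: [3.141, -0.001, 3.045]
ft_force: [0.6, 0.0, 0.4]
grip_width: 0.0877
```

Call:
play_rows([
  [[0, 0, 0], [0, 0, 0]],
  [[0, 0, 0], [0, 0, 0]],
  [[0, 0, 0], [0, 0, 0]],
  [[0, 0, 0], [0, 0, 0]],
  [[0, 0, 0], [0, 0, 0]],
  [[0, 0, 0], [0, 0, 0]],
  [[0, 0, 0], [0, 0, 0]],
  [[0, 0, 0], [0, 0, 0]],
], jaw=50, newtons=25)

```text
time_s: 3.35
tool_pos: [0.5272, -0.0539, 0.1925]
eef_rot: [-3.141, 0.001, 3.044]
ft_force: [-0.2, -1.3, 6.2]
grip_width: 0.0594
```

Call:
play_rows([
  [[0, 0, -5], [0, 0, 0]],
  [[0, 0, -6], [0, 0, 0]],
  [[0, 0, -7], [0, 0, 0]],
  [[0, 0, 0], [0, 0, 0]],
  [[0, 0, 0], [0, 0, 0]],
])

```text
time_s: 3.85
tool_pos: [0.5266, -0.0535, 0.2099]
eef_rot: [-3.142, 0.0, 3.044]
ft_force: [1.0, 0.1, -1.0]
grip_width: 0.0593
```

```bash
python3 - <<'E'
from h import *
for i in range(2):
    o=robot.get_obs();print(o['time_s'],o['tool_pos'],o['eef_rot'],o['ft_force'],o['grip_width'])
    p,d=cams.camera('wrist')
cv2.imwrite('pics/w2.png',p)
E
```

```text
3.85 [ 0.52664532 -0.05350602  0.20987149] [-3.14154306e+00  3.35983648e-04  3.04380865e+00] [ 0.96291957  0.07900927 -1.04194932] 0.0592882190127534
3.9 [ 0.52646644 -0.05349289  0.20961978] [-3.14155671e+00 -1.32730086e-04  3.04384934e+00] [-0.02726079 -1.4914995  -0.73587782] 0.059185874378390325
```

View pics/w2.png

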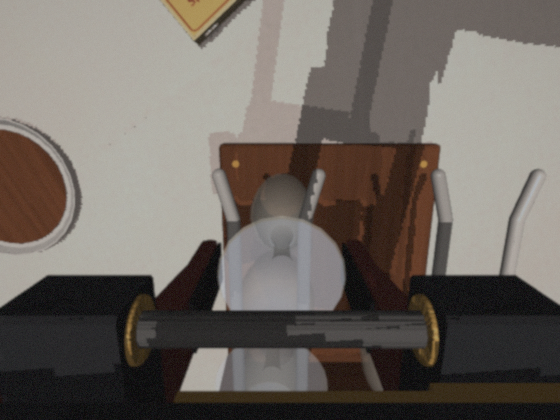

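Call:
play_rows([
  [[0, -4, 0], [0, 0, 0]],
  [[10, 0, 0], [0, 0, 0]],
  [[20, 0, 0], [0, 0, 0]],
  [[25, 0, 0], [0, 0, 0]],
  [[20, 0, 0], [0, 0, 0]],
  [[15, 0, 0], [0, 0, 0]],
  [[5, 5, 0], [0, 0, 0]],
  [[0, 15, 0], [0, 0, 0]],
  [[0, 25, 0], [0, 0, 0]],
  [[0, 32, 0], [0, 0, 0]],
  [[0, 35, 0], [0, 0, 0]],
  [[0, 35, 0], [0, 0, 0]],
])

```text
time_s: 5.15
tool_pos: [0.4467, 0.0996, 0.2099]
eef_rot: [3.141, 0.001, 3.043]
ft_force: [0.3, 0.3, -0.5]
grip_width: 0.0592
```

Call:
play_rows([
  [[0, 35, 0], [0, 0, 0]],
  [[0, 35, 0], [0, 0, 0]],
  [[-5, 35, 0], [0, 0, 0]],
  [[-15, 35, 0], [0, 0, 0]],
  [[-25, 35, 0], [0, 0, 0]],
  [[-25, 30, 0], [0, 0, 0]],
  [[-18, 25, 0], [0, 0, 0]],
  [[-10, 15, 0], [0, 0, 0]],
  [[0, 0, 0], [0, 0, 0]],
  [[0, 0, 0], [0, 0, 0]],
  [[0, 0, 0], [0, 0, 0]],
  [[0, 0, 0], [0, 0, 0]],
])

```text
time_s: 6.35
tool_pos: [0.5668, 0.3316, 0.2098]
eef_rot: [-3.141, -0.0, 3.043]
ft_force: [-0.5, 0.2, -1.8]
grip_width: 0.059
```

Call:
play_rows([
  [[0, 0, 10], [0, 0, 0]],
  [[0, 0, 18], [0, 0, 0]],
  [[0, 0, 12], [0, 0, 0]],
  [[0, 0, 5], [0, 0, 0]],
  [[0, 0, 2], [0, 0, 0]],
  [[0, 0, 1], [0, 0, 0]],
  [[0, 0, 0], [0, 0, 0]],
  [[0, 0, 0], [0, 0, 0]],
])

```text
time_s: 7.15
tool_pos: [0.5678, 0.3325, 0.1622]
eef_rot: [3.141, 0.001, 3.044]
ft_force: [0.2, 0.3, -0.7]
grip_width: 0.059
```

Call:
play_rows([
  [[0, 0, 1], [0, 0, 0]],
  [[0, 0, 0], [0, 0, 0]],
  [[0, 0, 0], [0, 0, 0]],
])

```text
time_s: 7.45
tool_pos: [0.5681, 0.3326, 0.1616]
eef_rot: [3.141, 0.002, 3.044]
ft_force: [-1.0, -0.5, 5.5]
grip_width: 0.0591
```

Call:
play_rows([
  [[0, 0, 0], [0, 0, 0]],
  [[0, 0, 0], [0, 0, 0]],
  [[0, 0, 0], [0, 0, 0]],
  [[0, 0, 0], [0, 0, 0]],
  [[0, 0, -10], [0, 0, 0]],
  [[0, 0, -30], [0, 0, 0]],
  [[0, 0, -45], [0, 0, 0]],
  [[0, 0, -45], [0, 0, 0]],
  [[0, -10, -20], [0, 0, 0]],
  [[0, -25, 0], [0, 0, 0]],
  [[-5, -40, 0], [0, 0, 0]],
  [[-10, -45, 0], [0, 0, 0]],
], jaw=87.8)

```text
time_s: 8.65
tool_pos: [0.5702, 0.2112, 0.3118]
eef_rot: [3.141, 0.001, 3.046]
ft_force: [0.6, -0.4, -0.8]
grip_width: 0.0876
```

Call:
play_rows([
  [[-10, -45, 0], [0, 0, 0]],
  [[-10, -45, 0], [0, 0, 0]],
  [[-10, -45, 0], [0, 0, 0]],
  [[-10, -45, 0], [0, 0, 0]],
  [[-10, -45, 0], [0, 0, 0]],
  [[-7, -35, 0], [0, 0, 0]],
  [[-2, -14, 0], [0, 0, 0]],
  [[0, 0, 0], [0, 0, 0]],
  [[0, 0, 0], [0, 0, 0]],
  [[0, 0, 0], [0, 0, 0]],
])

```text
time_s: 9.65
tool_pos: [0.6024, -0.0652, 0.3108]
eef_rot: [3.141, -0.0, 3.045]
ft_force: [0.9, 0.4, -0.2]
grip_width: 0.0881
```

```bash
python3 - <<'E'
from h import *
o=robot.get_obs();print(o['time_s'],o['tool_pos'],o['eef_rot'])
p,d=cams.camera('wrist')
q,_=cams.camera('top');np.savez('pics/w3.npz',p=p,d=d,o=o)
c=np.zeros((600,800,3),np.uint8);c[:420,:560]=p;c[:240,560:]=cv2.resize(q[215:315,130:230],(240,240),interpolation=2)
cv2.imwrite('pics/w3.png',c)
E
```

```text
9.65 [ 0.60242798 -0.06521039  0.31083371] [ 3.14094128e+00 -1.68476889e-04  3.04549032e+00]
```

View pics/w3.png

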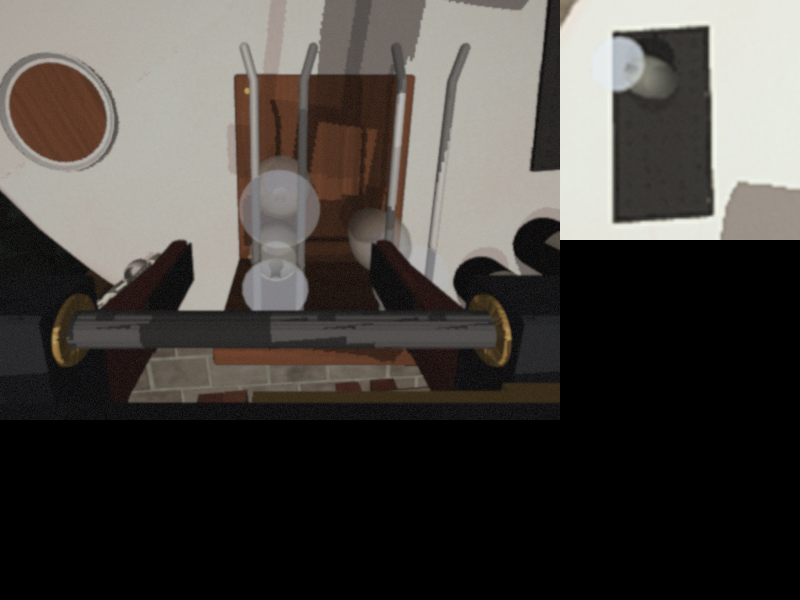

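The flute stands upright on the mat. In the wrist view the tasting foot is at about (280,208) and the port foot at (275,287).

```bash
python3 - <<'E'
from h import *
f=np.load('pics/w3.npz',allow_pickle=True);o=f['o'].item();p=f['p'];yaw=o['eef_rot'][2]
g=cv2.GaussianBlur(cv2.cvtColor(p,cv2.COLOR_BGR2GRAY),(3,3),0)
print(cv2.HoughCircles(g[150:330,220:340],3,1.5,50,param1=80,param2=18,minRadius=29,maxRadius=45))
F=ray('wrist',[(280,208),(275,288)],.206,o)
a=np.array([[np.cos(yaw),np.sin(yaw)],[np.sin(yaw),-np.cos(yaw)]])
print(F.round(4).tolist(),'tool mm',((F[:,:2]-o['tool_pos'][:2])@a.T*1000).round(1).tolist())
E
```

```text
[[[ 59.25  57.75  40.85]
  [ 54.75 137.25  32.6 ]]]
[[0.6029, -0.0653, 0.206], [0.6713, -0.0761, 0.206]] tool mm [[-0.5, 0.0], [-69.6, -4.2]]
```

Call:
play_rows([
  [[0, 0, 20], [0, 0, 0]],
  [[0, 0, 35], [0, 0, 0]],
  [[0, 0, 35], [0, 0, 0]],
  [[0, 0, 22], [0, 0, 0]],
  [[0, 0, 7], [0, 0, 0]],
  [[0, 0, 0], [0, 0, 0]],
  [[0, 0, 0], [0, 0, 0]],
])

```text
time_s: 10.45
tool_pos: [0.6036, -0.0668, 0.1929]
eef_rot: [-3.141, 0.002, 3.045]
ft_force: [0.3, 0.0, -0.2]
grip_width: 0.0881
```

Call:
play_rows([
  [[0, 0, 0], [0, 0, 0]],
  [[0, 0, 0], [0, 0, 0]],
  [[0, 0, 0], [0, 0, 0]],
  [[0, 0, 0], [0, 0, 0]],
  [[0, 0, 0], [0, 0, 0]],
  [[0, 0, 0], [0, 0, 0]],
  [[0, 0, 0], [0, 0, 0]],
  [[0, 0, -5], [0, 0, 0]],
  [[0, 0, -6], [0, 0, 0]],
  [[0, 0, -7], [0, 0, 0]],
  [[0, 0, 0], [0, 0, 0]],
  [[0, 0, 0], [0, 0, 0]],
], jaw=50)

```text
time_s: 11.65
tool_pos: [0.6027, -0.0671, 0.2099]
eef_rot: [-3.141, 0.0, 3.044]
ft_force: [-0.7, 0.3, -0.7]
grip_width: 0.063
```

Call:
play_rows([
  [[10, 0, 0], [0, 0, 0]],
  [[20, 0, 0], [0, 0, 0]],
  [[30, 0, 0], [0, 0, 0]],
  [[35, 0, 0], [0, 0, 0]],
  [[30, 0, 0], [0, 0, 0]],
  [[25, 0, 0], [0, 0, 0]],
  [[15, 0, 0], [0, 0, 0]],
  [[5, 5, 0], [0, 0, 0]],
  [[0, 15, 0], [0, 0, 0]],
  [[0, 25, 0], [0, 0, 0]],
  [[0, 35, 0], [0, 0, 0]],
  [[0, 35, 0], [0, 0, 0]],
])

```text
time_s: 12.85
tool_pos: [0.446, 0.0652, 0.2099]
eef_rot: [3.141, 0.002, 3.043]
ft_force: [0.5, 0.5, -1.6]
grip_width: 0.0631
```

Call:
play_rows([
  [[0, 35, 0], [0, 0, 0]],
  [[0, 35, 0], [0, 0, 0]],
  [[0, 35, 0], [0, 0, 0]],
  [[0, 35, 0], [0, 0, 0]],
  [[0, 35, 0], [0, 0, 0]],
  [[0, 35, 0], [0, 0, 0]],
  [[0, 30, 0], [0, 0, 0]],
  [[2, 20, 0], [0, 0, 0]],
  [[0, 12, 0], [0, 0, 0]],
  [[0, 0, 0], [0, 0, 0]],
  [[0, 0, 0], [0, 0, 0]],
  [[0, 0, 0], [0, 0, 0]],
])

```text
time_s: 14.05
tool_pos: [0.4692, 0.3339, 0.2095]
eef_rot: [-3.141, -0.0, 3.043]
ft_force: [-0.9, 0.5, -1.7]
grip_width: 0.0633
```

Call:
play_rows([
  [[0, 0, 10], [0, 0, 0]],
  [[0, 0, 20], [0, 0, 0]],
  [[0, 0, 20], [0, 0, 0]],
  [[0, 0, 7], [0, 0, 0]],
  [[0, 0, 3], [0, 0, 0]],
  [[0, 0, 1.5], [0, 0, 0]],
  [[0, 0, 0], [0, 0, 0]],
  [[0, 0, 0], [0, 0, 0]],
])

```text
time_s: 14.85
tool_pos: [0.4698, 0.3352, 0.1489]
eef_rot: [3.141, 0.001, 3.044]
ft_force: [-0.1, -0.8, -2.1]
grip_width: 0.063
```

Call:
play_rows([
  [[0, 0, 1], [0, 0, 0]],
  [[0, 0, 0], [0, 0, 0]],
  [[0, 0, 0], [0, 0, 0]],
])

```text
time_s: 15.15
tool_pos: [0.4692, 0.335, 0.1473]
eef_rot: [3.141, 0.0, 3.044]
ft_force: [0.6, 0.0, -1.2]
grip_width: 0.063
```

Call:
play_rows([
  [[0, 0, 1], [0, 0, 0]],
  [[0, 0, 0], [0, 0, 0]],
  [[0, 0, 0], [0, 0, 0]],
])

```text
time_s: 15.45
tool_pos: [0.4694, 0.335, 0.1462]
eef_rot: [3.141, 0.0, 3.044]
ft_force: [-1.5, -0.2, 0.1]
grip_width: 0.0629
```

Call:
play_rows([
  [[0, 0, 0.6], [0, 0, 0]],
  [[0, 0, 0], [0, 0, 0]],
  [[0, 0, 0], [0, 0, 0]],
])

```text
time_s: 15.75
tool_pos: [0.4698, 0.3351, 0.1461]
eef_rot: [3.141, 0.001, 3.044]
ft_force: [-0.6, -1.9, 5.6]
grip_width: 0.0629
```

Call:
play_rows([
  [[0, 0, 0], [0, 0, 0]],
  [[0, 0, 0], [0, 0, 0]],
  [[0, 0, 0], [0, 0, 0]],
  [[0, 0, 0], [0, 0, 0]],
  [[0, 0, -10], [0, 0, 0]],
  [[0, 0, -30], [0, 0, 0]],
  [[0, 0, -45], [0, 0, 0]],
  [[0, 0, -45], [0, 0, 0]],
  [[0, -10, -34], [0, 0, 0]],
  [[-10, -20, 0], [0, 0, 0]],
  [[-22, -36, 0], [0, 0, 0]],
  [[-22, -36, 0], [0, 0, 0]],
], jaw=87.8)

```text
time_s: 16.95
tool_pos: [0.5133, 0.2275, 0.311]
eef_rot: [3.141, 0.002, 3.046]
ft_force: [1.0, 0.7, -0.3]
grip_width: 0.0881
```

Call:
play_rows([
  [[-22, -36, 0], [0, 0, 0]],
  [[-22, -36, 0], [0, 0, 0]],
  [[-22, -36, 0], [0, 0, 0]],
  [[-22, -36, 0], [0, 0, 0]],
  [[-22, -36, 0], [0, 0, 0]],
  [[-22, -36, 0], [0, 0, 0]],
  [[-22, -36, 0], [0, 0, 0]],
  [[-20, -26, 0], [0, 0, 0]],
  [[-13, -10, 0], [0, 0, 0]],
  [[0, 0, 0], [0, 0, 0]],
  [[0, 0, 0], [0, 0, 0]],
  [[0, 0, 0], [0, 0, 0]],
])

```text
time_s: 18.15
tool_pos: [0.6702, -0.0756, 0.3099]
eef_rot: [3.141, -0.0, 3.045]
ft_force: [0.3, 0.4, -0.0]
grip_width: 0.0874
```

```bash
python3 - <<'E'
from h import *
o=robot.get_obs();print(o['time_s'],o['tool_pos'],o['eef_rot']);yaw=o['eef_rot'][2]
p,d=cams.camera('wrist')
q,_=cams.camera('top');np.savez('pics/w4.npz',p=p,d=d,o=o)
g=cv2.GaussianBlur(cv2.cvtColor(p,cv2.COLOR_BGR2GRAY),(3,3),0)
H=cv2.HoughCircles(g[150:270,220:340],3,1.5,50,param1=80,param2=18,minRadius=29,maxRadius=45);print(H)
F=ray('wrist',H[0,:1,:2]+[220,150],.206,o)
a=np.array([[np.cos(yaw),np.sin(yaw)],[np.sin(yaw),-np.cos(yaw)]])
print(F.round(4).tolist(),'tool mm',((F[:,:2]-o['tool_pos'][:2])@a.T*1000).round(1).tolist())
c=np.zeros((420,800,3),np.uint8);c[:,:560]=p;c[:240,560:]=cv2.resize(q[215:315,130:230],(240,240),interpolation=2)
cv2.imwrite('pics/w4.png',c)
E
```

```text
18.15 [ 0.67024552 -0.0755769   0.30989137] [ 3.14128293e+00 -4.47445692e-04  3.04476601e+00]
[[[ 59.25  60.75  34.25]
  [113.25  80.25  42.5 ]
  [  3.75 101.25  35.  ]
  [111.75   6.75  30.65]]]
[[0.6726, -0.0764, 0.206]] tool mm [[-2.5, -0.6]]
```

View pics/w4.png

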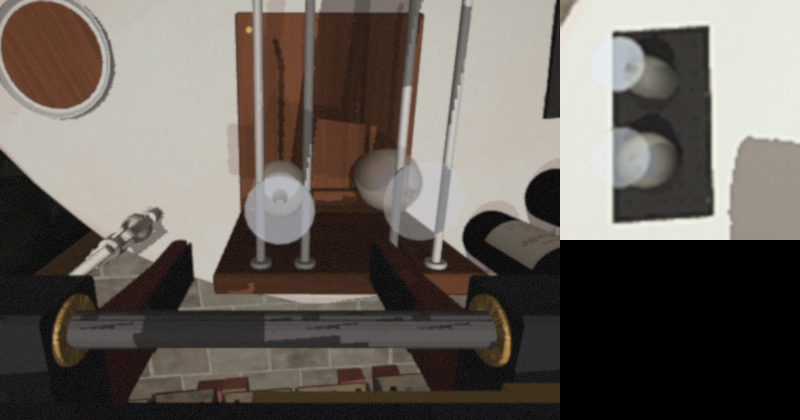

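Call:
play_rows([
  [[-2, 0, 20], [0, 0, 0]],
  [[0, 0, 35], [0, 0, 0]],
  [[0, 0, 35], [0, 0, 0]],
  [[0, 0, 21], [0, 0, 0]],
  [[0, 0, 7], [0, 0, 0]],
  [[0, 0, 0], [0, 0, 0]],
  [[0, 0, 0], [0, 0, 0]],
])

```text
time_s: 18.95
tool_pos: [0.6738, -0.0768, 0.1931]
eef_rot: [-3.141, 0.002, 3.044]
ft_force: [-0.3, -0.9, 0.1]
grip_width: 0.088
```

Call:
play_rows([
  [[0, 0, 0], [0, 0, 0]],
  [[0, 0, 0], [0, 0, 0]],
  [[0, 0, 0], [0, 0, 0]],
  [[0, 0, 0], [0, 0, 0]],
  [[0, 0, 0], [0, 0, 0]],
  [[0, 0, 0], [0, 0, 0]],
  [[0, 0, 0], [0, 0, 0]],
  [[0, 0, -5], [0, 0, 0]],
  [[0, 0, -6], [0, 0, 0]],
  [[0, 0, -7], [0, 0, 0]],
  [[0, 0, 0], [0, 0, 0]],
  [[0, 0, 0], [0, 0, 0]],
], jaw=45)

```text
time_s: 20.15
tool_pos: [0.6732, -0.077, 0.21]
eef_rot: [-3.141, 0.001, 3.044]
ft_force: [-0.0, -0.0, -0.8]
grip_width: 0.055
```

Call:
play_rows([
  [[10, 0, 0], [0, 0, 0]],
  [[20, 0, 0], [0, 0, 0]],
  [[30, 0, 0], [0, 0, 0]],
  [[35, 0, 0], [0, 0, 0]],
  [[35, 0, 0], [0, 0, 0]],
  [[35, 0, 0], [0, 0, 0]],
  [[30, 0, 0], [0, 0, 0]],
  [[25, 0, 0], [0, 0, 0]],
  [[15, 0, 0], [0, 0, 0]],
  [[5, -5, 0], [0, 0, 0]],
  [[0, -15, 0], [0, 0, 0]],
  [[0, -25, 0], [0, 0, 0]],
])

```text
time_s: 21.35
tool_pos: [0.4306, -0.0986, 0.2099]
eef_rot: [-3.141, 0.002, 3.046]
ft_force: [-0.4, -0.5, -0.9]
grip_width: 0.0552
```

Call:
play_rows([
  [[0, -35, 0], [0, 0, 0]],
  [[0, -35, 0], [0, 0, 0]],
  [[0, -35, 0], [0, 0, 0]],
  [[-10, -35, 0], [0, 0, 0]],
  [[-22, -35, 0], [0, 0, 0]],
  [[-27, -32, 0], [0, 0, 0]],
  [[-22, -20, 0], [0, 0, 0]],
  [[-15, -9, 0], [0, 0, 0]],
  [[0, 0, 0], [0, 0, 0]],
  [[0, 0, 0], [0, 0, 0]],
  [[0, 0, 0], [0, 0, 0]],
  [[0, 0, 0], [0, 0, 0]],
])

```text
time_s: 22.55
tool_pos: [0.5015, -0.3418, 0.2096]
eef_rot: [3.141, -0.001, 3.044]
ft_force: [0.1, -0.3, -0.7]
grip_width: 0.0549
```

```bash
python3 - <<'E'
from h import *
o=robot.get_obs();print(o['time_s'],o['tool_pos'],o['ft_force'])
p,d=cams.camera('wrist');cv2.imwrite('pics/w5.png',p)
hsv=cv2.cvtColor(p,cv2.COLOR_BGR2HSV)
print(proj('wrist',[[.5027,-.3425,.004]],o))
E
```

```text
22.55 [ 0.50154793 -0.3417823   0.20963456] [ 0.14858766 -0.34024843 -0.66862525]
[[279.75295909 184.62281575]]
```

View pics/w5.png

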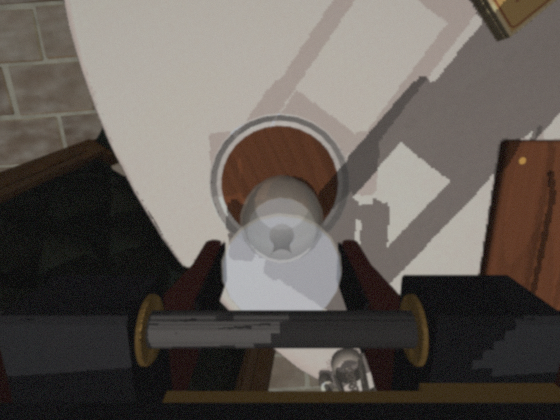

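The tray centre appears at (279,183), which agrees with the projected (280,185), so I'll lower the glass.

Call:
play_rows([
  [[0, 0, 12], [0, 0, 0]],
  [[0, 0, 25], [0, 0, 0]],
  [[0, 0, 25], [0, 0, 0]],
  [[0, 0, 16], [0, 0, 0]],
  [[0, 0, 6], [0, 0, 0]],
  [[0, 0, 3], [0, 0, 0]],
  [[0, 0, 1.5], [0, 0, 0]],
  [[0, 0, 0], [0, 0, 0]],
  [[0, 0, 0], [0, 0, 0]],
])

```text
time_s: 23.5
tool_pos: [0.5027, -0.343, 0.1219]
eef_rot: [-3.141, 0.001, 3.044]
ft_force: [0.1, 0.2, -1.6]
grip_width: 0.0549
```

Call:
play_rows([
  [[0, 0, 0.8], [0, 0, 0]],
  [[0, 0, 0], [0, 0, 0]],
  [[0, 0, 0], [0, 0, 0]],
])

```text
time_s: 23.8
tool_pos: [0.5023, -0.3426, 0.1205]
eef_rot: [-3.141, 0.0, 3.044]
ft_force: [-0.4, -0.4, -0.9]
grip_width: 0.0551
```

Call:
play_rows([
  [[0, 0, 0.8], [0, 0, 0]],
  [[0, 0, 0], [0, 0, 0]],
  [[0, 0, 0], [0, 0, 0]],
])

```text
time_s: 24.1
tool_pos: [0.5025, -0.3427, 0.1199]
eef_rot: [-3.141, 0.0, 3.044]
ft_force: [-0.1, 0.4, 3.1]
grip_width: 0.0549
```

Call:
play_rows([
  [[0, 0, 0], [0, 0, 0]],
  [[0, 0, 0], [0, 0, 0]],
  [[0, 0, 0], [0, 0, 0]],
  [[0, 0, 0], [0, 0, 0]],
  [[0, 0, -10], [0, 0, 0]],
  [[0, 0, -30], [0, 0, 0]],
  [[0, 0, -45], [0, 0, 0]],
  [[0, 0, -45], [0, 0, 0]],
  [[0, 0, -40], [0, 0, 0]],
  [[0, 10, -20], [0, 0, 0]],
  [[0, 25, 0], [0, 0, 0]],
  [[5, 40, 0], [0, 0, 0]],
], jaw=87.8)

```text
time_s: 25.3
tool_pos: [0.5055, -0.2687, 0.3113]
eef_rot: [-3.139, 0.003, 3.042]
ft_force: [1.4, 0.6, -1.0]
grip_width: 0.0879
```

Call:
play_rows([
  [[8, 45, 0], [0, 0, 0]],
  [[8, 45, 0], [0, 0, 0]],
  [[8, 45, 0], [0, 0, 0]],
  [[8, 45, 0], [0, 0, 0]],
  [[8, 45, 0], [0, 0, 0]],
  [[8, 45, 0], [0, 0, 0]],
  [[8, 45, 0], [0, 0, 0]],
  [[8, 45, 0], [0, 0, 0]],
  [[8, 45, 0], [0, 0, 0]],
  [[8, 45, 0], [0, 0, 0]],
  [[8, 45, 0], [0, 0, 0]],
])

```text
time_s: 26.4
tool_pos: [0.4648, 0.2357, 0.3104]
eef_rot: [3.141, 0.001, 3.044]
ft_force: [1.3, -0.2, 0.0]
grip_width: 0.0877
```

Call:
play_rows([
  [[6, 45, 0], [0, 0, 0]],
  [[0, 36, 0], [0, 0, 0]],
  [[0, 20, 0], [0, 0, 0]],
  [[0, 0, 0], [0, 0, 0]],
  [[0, 0, 0], [0, 0, 0]],
  [[0, 0, 0], [0, 0, 0]],
])

```text
time_s: 27.0
tool_pos: [0.4692, 0.3333, 0.3095]
eef_rot: [-3.141, -0.0, 3.043]
ft_force: [-0.5, 0.1, -0.6]
grip_width: 0.0877
```

```bash
python3 - <<'E'
from h import *
o=robot.get_obs();print(o['time_s'],o['tool_pos'],o['eef_rot']);yaw=o['eef_rot'][2]
p,d=cams.camera('wrist')
q,_=cams.camera('top');s,_=cams.camera('scene')
print('expect',proj('wrist',[[.4695,.335,.160],[.568,.3326,.175]],o))
c=np.zeros((600,800,3),np.uint8);c[:420,:560]=p;c[:240,560:]=cv2.resize(q[200:300,345:445],(240,240),interpolation=2);c[240:480,560:]=cv2.resize(s[290:390,300:400],(240,240),interpolation=2)
cv2.imwrite('pics/w6.png',c)
E
```

```text
27.0 [0.46922372 0.33333527 0.30953909] [-3.14059392e+00 -1.69615193e-04  3.04257087e+00]
expect [[282.24391897 195.06587021]
 [290.01762923 300.94383612]]
```

View pics/w6.png

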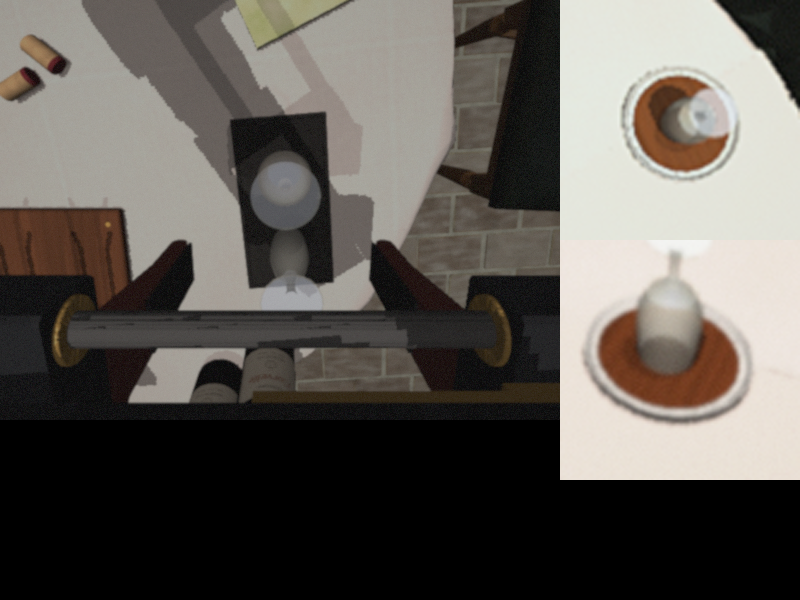

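The port glass stands upright on the tray at its centre. The tasting foot is at (286,195) and the flute foot at (292,300). I'll shift about 3 mm in +y and go down.

Call:
play_rows([
  [[0, 3, 20], [0, 0, 0]],
  [[0, 0, 40], [0, 0, 0]],
  [[0, 0, 40], [0, 0, 0]],
  [[0, 0, 35], [0, 0, 0]],
  [[0, 0, 20], [0, 0, 0]],
  [[0, 0, 8], [0, 0, 0]],
  [[0, 0, 0], [0, 0, 0]],
  [[0, 0, 0], [0, 0, 0]],
])

```text
time_s: 27.95
tool_pos: [0.4704, 0.3381, 0.1476]
eef_rot: [3.141, 0.002, 3.043]
ft_force: [-0.0, -0.4, 0.4]
grip_width: 0.0877
```

Call:
play_rows([
  [[0, 0, 0], [0, 0, 0]],
  [[0, 0, 0], [0, 0, 0]],
  [[0, 0, 0], [0, 0, 0]],
  [[0, 0, 0], [0, 0, 0]],
  [[0, 0, 0], [0, 0, 0]],
  [[0, 0, 0], [0, 0, 0]],
  [[0, 0, 0], [0, 0, 0]],
  [[0, 0, -10], [0, 0, 0]],
  [[0, 0, -20], [0, 0, 0]],
  [[0, 0, -25], [0, 0, 0]],
  [[0, 0, -9], [0, 0, 0]],
  [[0, 0, 0], [0, 0, 0]],
], jaw=50)

```text
time_s: 29.15
tool_pos: [0.4702, 0.3384, 0.2118]
eef_rot: [3.14, 0.002, 3.044]
ft_force: [-0.9, -0.0, -1.6]
grip_width: 0.0633
```

Call:
play_rows([
  [[0, 0, 0], [0, 0, 0]],
  [[0, 0, 0], [0, 0, 0]],
])

```text
time_s: 29.35
tool_pos: [0.4686, 0.3374, 0.2091]
eef_rot: [-3.14, -0.002, 3.044]
ft_force: [-0.2, 0.1, -1.6]
grip_width: 0.0633
```

Call:
play_rows([
  [[0, -12, 0], [0, 0, 0]],
  [[0, -25, 0], [0, 0, 0]],
  [[0, -35, 0], [0, 0, 0]],
  [[0, -35, 0], [0, 0, 0]],
  [[0, -35, 0], [0, 0, 0]],
  [[0, -35, 0], [0, 0, 0]],
  [[0, -35, 0], [0, 0, 0]],
  [[0, -35, 0], [0, 0, 0]],
  [[0, -35, 0], [0, 0, 0]],
  [[0, -35, 0], [0, 0, 0]],
  [[0, -35, 0], [0, 0, 0]],
  [[-3, -25, 0], [0, 0, 0]],
])

```text
time_s: 30.55
tool_pos: [0.4339, -0.0398, 0.2099]
eef_rot: [-3.141, -0.002, 3.043]
ft_force: [0.0, -0.5, 0.3]
grip_width: 0.0632
```

Call:
play_rows([
  [[0, -12, 0], [0, 0, 0]],
  [[0, 0, 0], [0, 0, 0]],
  [[0, 0, 0], [0, 0, 0]],
  [[0, 0, 0], [0, 0, 0]],
])

```text
time_s: 30.95
tool_pos: [0.4342, -0.0485, 0.2103]
eef_rot: [3.141, -0.001, 3.045]
ft_force: [-0.4, 0.7, -1.6]
grip_width: 0.063
```

```bash
python3 - <<'E'
from h import *
o=robot.get_obs();print(o['time_s'],o['tool_pos'],o['eef_rot'],o['ft_force'])
p,d=cams.camera('wrist');cv2.imwrite('pics/w7.png',p)
print(proj('wrist',[[.4826,-.0793,.1965],[.4881,-.0291,.1965]],o))
E
```

```text
30.95 [ 0.43424923 -0.04850846  0.21030354] [ 3.14114515e+00 -5.45182588e-04  3.04478456e+00] [-0.37686865  0.69086436 -1.58465518]
[[234.16979894 334.1539571 ]
 [322.54661804 335.09193486]]
```

View pics/w7.png

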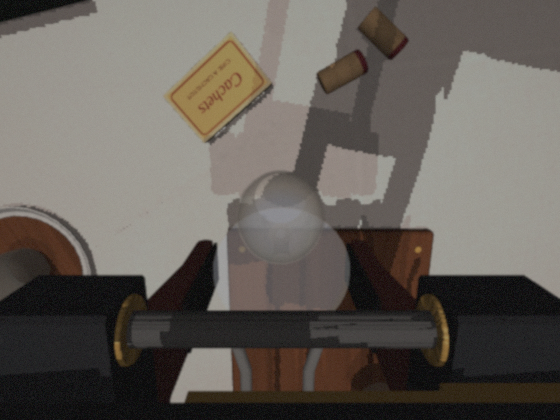

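Call:
play_rows([
  [[-10, -1.5, 0], [0, 0, 0]],
  [[-20, 0, 0], [0, 0, 0]],
  [[-25, 0, 0], [0, 0, 0]],
  [[-30, 0, 0], [0, 0, 0]],
  [[-30, 0, 0], [0, 0, 0]],
  [[-25, 0, 0], [0, 0, 0]],
  [[-18, 0, 0], [0, 0, 0]],
  [[-9, 0, 0], [0, 0, 0]],
  [[-2, 0, 0], [0, 0, 0]],
  [[0, 0, 0], [0, 0, 0]],
  [[0, 0, 0], [0, 0, 0]],
  [[0, 0, 0], [0, 0, 0]],
])

```text
time_s: 32.2
tool_pos: [0.6017, -0.0674, 0.2106]
eef_rot: [-3.141, -0.0, 3.044]
ft_force: [-0.3, -0.8, -2.1]
grip_width: 0.063
```

Call:
play_rows([
  [[0, 0, 6], [0, 0, 0]],
  [[0, 0, 6], [0, 0, 0]],
  [[0, 0, 4], [0, 0, 0]],
  [[0, 0, 0], [0, 0, 0]],
  [[0, 0, 0], [0, 0, 0]],
  [[0, 0, 0], [0, 0, 0]],
])

```text
time_s: 32.8
tool_pos: [0.6026, -0.0676, 0.1945]
eef_rot: [-3.141, 0.0, 3.044]
ft_force: [-0.4, -0.4, -2.7]
grip_width: 0.063
```

Call:
play_rows([
  [[0, 0, 1.2], [0, 0, 0]],
  [[0, 0, 0], [0, 0, 0]],
  [[0, 0, 0], [0, 0, 0]],
])

```text
time_s: 33.1
tool_pos: [0.6028, -0.0676, 0.1935]
eef_rot: [-3.141, 0.0, 3.044]
ft_force: [-0.8, 0.5, -0.5]
grip_width: 0.0629
```

Call:
play_rows([
  [[0, 0, 0.7], [0, 0, 0]],
  [[0, 0, 0], [0, 0, 0]],
  [[0, 0, 0], [0, 0, 0]],
])

```text
time_s: 33.4
tool_pos: [0.6028, -0.0676, 0.1932]
eef_rot: [-3.141, 0.001, 3.044]
ft_force: [-0.2, 1.2, 5.6]
grip_width: 0.063
```

Call:
play_rows([
  [[0, 0, 0], [0, 0, 0]],
  [[0, 0, 0], [0, 0, 0]],
  [[0, 0, 0], [0, 0, 0]],
  [[0, 0, 0], [0, 0, 0]],
  [[0, 0, -12], [0, 0, 0]],
  [[0, 0, -35], [0, 0, 0]],
  [[0, 0, -45], [0, 0, 0]],
  [[0, 10, -25], [0, 0, 0]],
  [[0, 25, 0], [0, 0, 0]],
  [[5, 40, 0], [0, 0, 0]],
  [[10, 45, 0], [0, 0, 0]],
  [[10, 45, 0], [0, 0, 0]],
], jaw=87.8)

```text
time_s: 34.6
tool_pos: [0.5938, 0.1004, 0.3107]
eef_rot: [3.141, 0.001, 3.043]
ft_force: [0.4, -0.3, 0.5]
grip_width: 0.0877
```

Call:
play_rows([
  [[10, 45, 0], [0, 0, 0]],
  [[10, 45, 0], [0, 0, 0]],
  [[10, 45, 0], [0, 0, 0]],
  [[10, 45, 0], [0, 0, 0]],
  [[7, 30, 0], [0, 0, 0]],
  [[2, 21, 0], [0, 0, 0]],
  [[0, 0, 0], [0, 0, 0]],
  [[0, 0, 0], [0, 0, 0]],
  [[0, 0, 0], [0, 0, 0]],
])

```text
time_s: 35.5
tool_pos: [0.568, 0.3323, 0.3097]
eef_rot: [-3.141, 0.0, 3.042]
ft_force: [-0.4, -0.8, -0.6]
grip_width: 0.0875
```

```bash
python3 - <<'E'
from h import *
o=robot.get_obs();print(o['time_s'],o['tool_pos'],o['eef_rot']);yaw=o['eef_rot'][2]
p,d=cams.camera('wrist')
q,_=cams.camera('top');s,_=cams.camera('scene')
g=cv2.GaussianBlur(cv2.cvtColor(p,cv2.COLOR_BGR2GRAY),(3,3),0)
H=cv2.HoughCircles(g[140:270,220:350],3,1.5,50,param1=80,param2=16,minRadius=24,maxRadius=42);print(H)
print('expect',proj('wrist',[[.568,.3326,.175]],o))
c=np.zeros((600,800,3),np.uint8);c[:420,:560]=p;c[:288,560:]=cv2.resize(q[155:275,235:335],(240,288),interpolation=2);c[288:588,560:]=cv2.resize(s[165:290,250:350],(240,300),interpolation=2)
cv2.imwrite('pics/w8.png',c)
E
```

```text
35.5 [0.56800991 0.33227522 0.3096515 ] [-3.14072251e+00  6.96342004e-05  3.04244260e+00]
[[[ 62.25  62.25  33.9 ]
  [101.25 105.75  27.15]
  [ 38.25  14.25  30.75]]]
expect [[280.68588067 198.61003458]]
```

View pics/w8.png

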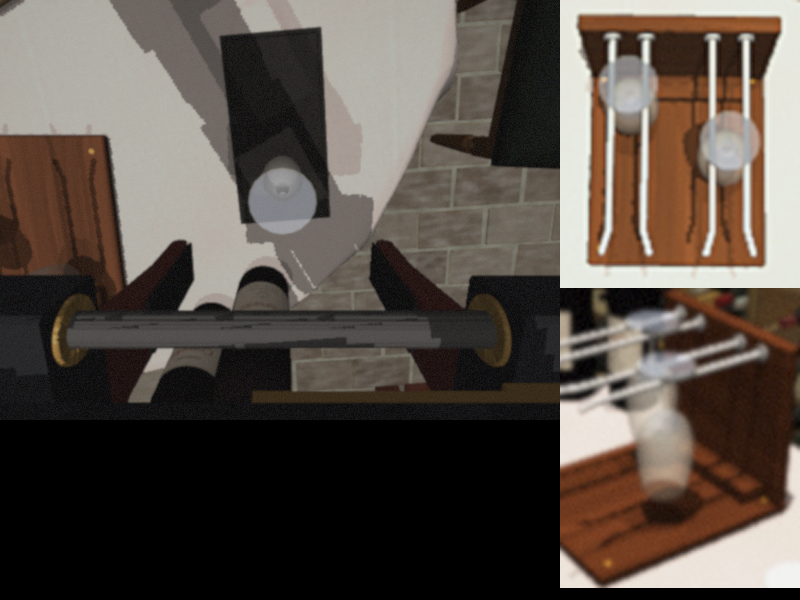

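The tasting glass hangs in the middle place. The flute foot is at (282,202), within about 3 mm of where I expected it.

Call:
play_rows([
  [[-2, 1, 20], [0, 0, 0]],
  [[0, 0, 40], [0, 0, 0]],
  [[0, 0, 40], [0, 0, 0]],
  [[0, 0, 30], [0, 0, 0]],
  [[0, 0, 12], [0, 0, 0]],
  [[0, 0, 5.5], [0, 0, 0]],
  [[0, 0, 0], [0, 0, 0]],
  [[0, 0, 0], [0, 0, 0]],
])

```text
time_s: 36.45
tool_pos: [0.5709, 0.335, 0.1639]
eef_rot: [3.14, 0.003, 3.044]
ft_force: [-0.4, 0.6, 0.1]
grip_width: 0.0876
```

Call:
play_rows([
  [[0, 0, 0], [0, 0, 0]],
  [[0, 0, 0], [0, 0, 0]],
  [[0, 0, 0], [0, 0, 0]],
  [[0, 0, 0], [0, 0, 0]],
  [[0, 0, 0], [0, 0, 0]],
  [[0, 0, 0], [0, 0, 0]],
  [[0, 0, 0], [0, 0, 0]],
  [[0, 0, -8], [0, 0, 0]],
  [[0, 0, -18], [0, 0, 0]],
  [[0, 0, -16], [0, 0, 0]],
  [[0, 0, -6], [0, 0, 0]],
  [[0, 0, 0], [0, 0, 0]],
], jaw=50)

```text
time_s: 37.65
tool_pos: [0.5701, 0.3349, 0.211]
eef_rot: [3.141, 0.001, 3.044]
ft_force: [-0.9, 0.1, -1.8]
grip_width: 0.0595
```

Call:
play_rows([
  [[0, 0, 0], [0, 0, 0]],
  [[0, 0, 0], [0, 0, 0]],
])

```text
time_s: 37.85
tool_pos: [0.569, 0.3343, 0.2089]
eef_rot: [-3.141, -0.002, 3.044]
ft_force: [0.1, -1.1, -1.4]
grip_width: 0.0592
```

Call:
play_rows([
  [[10, 0, 0], [0, 0, 0]],
  [[25, -10, 0], [0, 0, 0]],
  [[28, -20, 0], [0, 0, 0]],
  [[25, -30, 0], [0, 0, 0]],
  [[10, -35, 0], [0, 0, 0]],
  [[0, -35, 0], [0, 0, 0]],
  [[0, -35, 0], [0, 0, 0]],
  [[0, -35, 0], [0, 0, 0]],
  [[0, -35, 0], [0, 0, 0]],
  [[0, -35, 0], [0, 0, 0]],
  [[0, -35, 0], [0, 0, 0]],
  [[0, -35, 0], [0, 0, 0]],
])

```text
time_s: 39.05
tool_pos: [0.4377, 0.0049, 0.2098]
eef_rot: [3.141, -0.001, 3.044]
ft_force: [1.1, -0.4, -1.5]
grip_width: 0.0587
```

Call:
play_rows([
  [[0, -28, 0], [0, 0, 0]],
  [[0, -18, 0], [0, 0, 0]],
  [[0, -10, 0], [0, 0, 0]],
  [[0, 0, 0], [0, 0, 0]],
  [[0, 0, 0], [0, 0, 0]],
  [[0, 0, 0], [0, 0, 0]],
  [[0, 0, 0], [0, 0, 0]],
])

```text
time_s: 39.75
tool_pos: [0.4335, -0.0491, 0.21]
eef_rot: [3.141, -0.0, 3.045]
ft_force: [-0.4, -0.8, -1.2]
grip_width: 0.0589
```

Call:
play_rows([
  [[-10, -0.5, 0], [0, 0, 0]],
  [[-20, 0, 0], [0, 0, 0]],
  [[-22, 0, 0], [0, 0, 0]],
  [[-20, 0, 0], [0, 0, 0]],
  [[-15, 0, 0], [0, 0, 0]],
  [[-9, 0, 0], [0, 0, 0]],
  [[0, 0, 0], [0, 0, 0]],
  [[0, 0, 0], [0, 0, 0]],
  [[0, 0, 0], [0, 0, 0]],
])

```text
time_s: 40.65
tool_pos: [0.5281, -0.0596, 0.2099]
eef_rot: [-3.142, -0.001, 3.044]
ft_force: [-0.1, -0.9, -1.4]
grip_width: 0.0586
```

Call:
play_rows([
  [[0, 0, 6], [0, 0, 0]],
  [[0, 0, 6], [0, 0, 0]],
  [[0, 0, 3.5], [0, 0, 0]],
  [[0, 0, 0], [0, 0, 0]],
  [[0, 0, 0], [0, 0, 0]],
  [[0, 0, 0], [0, 0, 0]],
])

```text
time_s: 41.25
tool_pos: [0.5291, -0.0599, 0.1947]
eef_rot: [-3.141, 0.0, 3.044]
ft_force: [-0.3, 0.1, -2.1]
grip_width: 0.0591
```

Call:
play_rows([
  [[0, 0, 1], [0, 0, 0]],
  [[0, 0, 0], [0, 0, 0]],
  [[0, 0, 0], [0, 0, 0]],
])

```text
time_s: 41.55
tool_pos: [0.529, -0.0598, 0.1936]
eef_rot: [-3.141, 0.0, 3.044]
ft_force: [0.1, 0.1, -0.2]
grip_width: 0.0588
```

Call:
play_rows([
  [[0, 0, 0.7], [0, 0, 0]],
  [[0, 0, 0], [0, 0, 0]],
  [[0, 0, 0], [0, 0, 0]],
])

```text
time_s: 41.85
tool_pos: [0.5291, -0.0598, 0.1933]
eef_rot: [-3.141, 0.0, 3.044]
ft_force: [-1.5, -0.3, 4.6]
grip_width: 0.0593
```

Resting on the rods. I'll release, rise and back off toward the robot.

Call:
play_rows([
  [[0, 0, 0], [0, 0, 0]],
  [[0, 0, 0], [0, 0, 0]],
  [[0, 0, 0], [0, 0, 0]],
  [[0, 0, 0], [0, 0, 0]],
  [[0, 0, -12], [0, 0, 0]],
  [[0, 0, -35], [0, 0, 0]],
  [[0, 0, -45], [0, 0, 0]],
  [[20, 0, -25], [0, 0, 0]],
  [[40, 30, 0], [0, 0, 0]],
  [[20, 45, 0], [0, 0, 0]],
  [[0, 45, 0], [0, 0, 0]],
  [[0, 45, 0], [0, 0, 0]],
], jaw=87.8)

```text
time_s: 43.05
tool_pos: [0.4649, 0.1136, 0.3114]
eef_rot: [3.141, 0.002, 3.043]
ft_force: [1.2, -0.9, 0.3]
grip_width: 0.0879
```

Call:
play_rows([
  [[0, 45, 0], [0, 0, 0]],
  [[0, 45, 0], [0, 0, 0]],
  [[0, 30, 0], [0, 0, 0]],
  [[0, 10, 0], [0, 0, 0]],
  [[0, 0, 0], [0, 0, 0]],
  [[0, 0, 0], [0, 0, 0]],
])

```text
time_s: 43.65
tool_pos: [0.478, 0.2406, 0.3101]
eef_rot: [-3.141, 0.0, 3.044]
ft_force: [-0.8, -0.6, 0.3]
grip_width: 0.0881
```

```bash
python3 - <<'E'
from h import *
o=robot.get_obs();print(o['time_s'],o['tool_pos'],o['ft_force'])
q,_=cams.camera('top');s,_=cams.camera('scene')
c=np.zeros((600,800,3),np.uint8);c[:300,:400]=cv2.resize(q[130:310,130:430],(400,240))[:0].shape and 0 or 0
c[:432,:400]=cv2.resize(q[150:280,235:355],(400,432),interpolation=2);c[:432,400:]=cv2.resize(s[165:290,220:336],(400,432),interpolation=2)
c[432:,:400]=cv2.resize(q[120:300,130:430],(280,168)).shape and np.pad(cv2.resize(q[120:300,130:430],(280,168)),((0,0),(0,120),(0,0)))
c[432:,400:]=np.pad(cv2.resize(s[100:360,100:420],(207,168)),((0,0),(0,193),(0,0)))
cv2.imwrite('pics/w9.png',c)
a=np.load('pics/top0.npz')['p']
dd=(np.abs(q.astype(int)-a).max(2)>40).astype(np.uint8)
n,_,st,_=cv2.connectedComponentsWithStats(dd)
print([x.tolist() for x in st[1:] if x[4]>15])
E
```

```text
43.65 [0.47802152 0.24058009 0.3100874 ] [-0.84265973 -0.64740307  0.34080685]
[[300, 177, 11, 25, 262], [291, 181, 8, 25, 92], [312, 180, 6, 17, 66], [0, 204, 261, 216, 29019], [382, 236, 37, 24, 618], [163, 251, 6, 26, 45], [165, 257, 9, 29, 113], [174, 281, 11, 3, 23], [276, 377, 36, 21, 415], [318, 391, 7, 11, 30], [320, 409, 11, 11, 80], [244, 410, 22, 10, 109]]
```

View pics/w9.png

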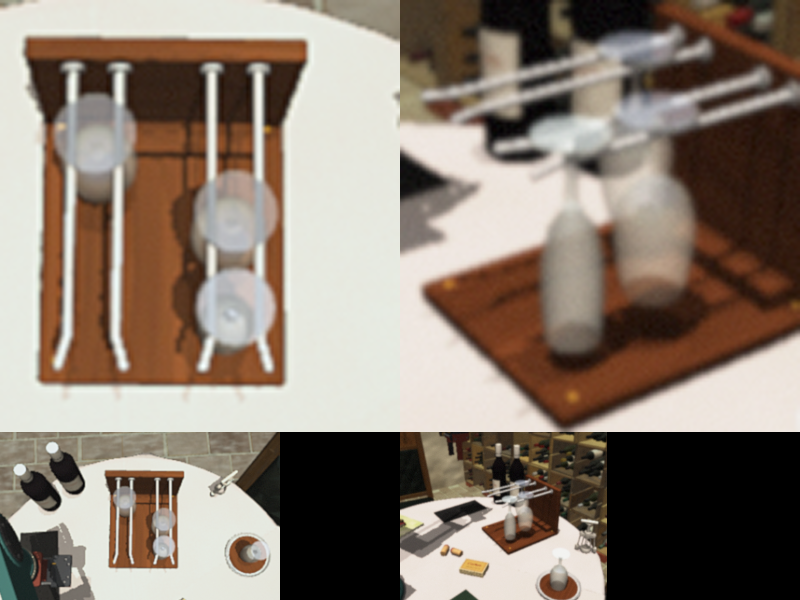

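The flute and tasting glass are back in their old places, the port glass is on the tray, and nothing else has changed. I'll hand it in.

```bash
python3 -c "
from cell import workorder
print(workorder.close_job())"
```

```text
the job is handed in; nothing more can be done
None
```

The job is done and handed in, at about 44 s of the 125 s allowed. I stood the flute and then the tasting glass mouth down on the mat, and set the port glass mouth down on the tray. I then hung the tasting glass back in the middle place and the flute in front, leaving the back place empty.

- **Final pictures:** the top and scene views show both glasses hanging in their old order, and the port glass upright near the middle of the tray. Compared with the first top view, only the port glass's old place, the tray and the arm with its shadow differ. The spare glass, bottles and corkscrew show no change.
- **Forces:** the force readings at the end of each move never passed about 6.5 N, and each glass was lowered until it touched before release.
- **Disagreements:** the two glasses on the mat were about 3 mm from where I had released them, so I corrected for this before gripping them again. No check failed.

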